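# Put the loose microscope optics back in their trays

## Task

Clear the loose optics from the microscope bench: stand the two objectives in the divided rectangular tray, one in each bay, the two eyepieces in the tray with two round wells, one in each well, and the filter cube in the small square tray. They are delicate: keep each one upright, set it down on its tray's floor rather than dropping it, and let go of it. Leave the amber bottle and the grey slide box where they are.

Things in the scene. Friction and masses are not known exactly. Their poses are not given: they have to be found in the camera images.
- objective_long: Longer microscope objective, white-enamelled metal with dark bands, round: straight barrel 30 mm in diameter up to 44 mm, then tapering to a nose 18 mm across with a dark lens on top; 62 mm tall in all. Origin: centre of the underside; z is up along its axis. Starts upright on the bench. About 170 g.
- objective_short: Shorter microscope objective, white-enamelled metal with dark bands, round: straight barrel 30 mm in diameter up to 34 mm, then tapering to a nose 18 mm across with a dark lens on top; 45 mm tall in all. Origin: centre of the underside; z is up along its axis. Starts upright on the bench. About 110 g.
- eyepiece_a: Microscope eyepiece standing on its eyecup: black cup 40 mm in diameter and 20 mm high below, bare steel tube 24 mm in diameter above it up to 52 mm. Origin: centre of the underside; z is up along its axis. Starts upright on the bench. About 100 g. The twin of eyepiece_b.
- eyepiece_b: Microscope eyepiece, the twin of eyepiece_a: black cup 40 mm in diameter and 20 mm high below, steel tube 24 mm in diameter above it up to 52 mm. Origin: centre of the underside; z is up along its axis. Starts upright on the bench. About 100 g.
- filter_cube: Fluorescence filter cube: black block 34 x 34 mm and 40 mm tall, round glass windows on its +x and -x sides, a thin grey diagonal line on top. Its x and y axes are square to its sides. Origin: centre of the underside; z is up along its axis. Starts upright on the bench. About 90 g.
- objective_tray: White plastic, fixed to the bench. Origin: centre of the underside, on the bench. Floor 3 mm thick, rim 14 mm above the bench. Rectangular tray 54 mm (x) by 104 mm (y) with one divider across the middle making two square bays, each 46 x 46 mm inside, centred at y = +25 and -25 mm; walls and divider 4 mm thick. Holds objectives, one in each bay.
- eyepiece_tray: White plastic, fixed to the bench. Origin: centre of the underside, on the bench. Floor 3 mm thick, rim 14 mm above the bench. Two round wells side by side, joined by a flat strip; each 56 mm in diameter inside and 62 mm outside, centred at y = +34 and -34 mm. Holds eyepieces, one in each well.
- cube_tray: White plastic, fixed to the bench. Origin: centre of the underside, on the bench. Floor 3 mm thick, rim 14 mm above the bench. Single square tray 58 x 58 mm outside, 50 x 50 mm inside, its sides along x and y. Holds the filter cube.
- oil_bottle: Bystander: small loose amber bottle with black cap, 26 mm in diameter, 58 mm tall, light. Origin: centre of the underside. Leave it alone.
- slide_box: Bystander: loose grey slide box 85 mm (x) by 36 mm (y) by 30 mm tall. Origin: centre of the underside. Leave it alone.

How it is judged:
By the outcome, as a careful person would: the job done as asked, in the order asked, and still so for the second after the job is handed in, with the robot touching nothing.
It also fails if it takes over 112 s, if anything falls off the work surface, if the arm or the gripper's body presses on something with over 40 N, if the wrist force passes 120 N, or if a joint passes its speed limit or range.

## Robot

A 7-joint arm with a two-finger parallel gripper is mounted at the origin on the work surface. World frame = base frame: x ahead of the robot, y to its left, z up, the work surface at z = 0. Lengths are in m, angles in rad, forces in N, time in s.
With the tool pointing down it reaches from about 0.4 to 0.9 m from the base axis. Payload 5.5 kg.
Tool frame: the origin (TCP) lies midway between the tips of the shut fingers; the grasp point (between the pads) lies 19 mm behind it (arm.tcp_to_grasp is the y of the grasp point in the tool frame, in m); y points along the fingers, z is the direction in which the jaws open and shut, and the axes are right-handed (so a half turn about y gives the same grasp; the last joint's range is limited). The gripper opens to 92 mm and grips with 3 to 60 N. Pads are 19 mm wide; open, the fingers measure 130 mm over their backs; the gripper's body (75 mm by 190 mm) begins 47 mm behind the grasp point.
Start: joints at [1.421, 0.501, -0.427, 1.55, 0.221, 1.138, -0.21], TCP at [0.261, -0.595, 0.227] pointing down, gripper open.
Joint ranges: [-2.88, 2.88], [-0.31, 2.03], [-1.54, 1.56], [0.2, 2.42], [-1.41, 4.55], [0.19, 2.02], [-2.57, 2.57]. Speed limits (rad/s): [2.57, 2.57, 3.14, 3.14, 3.14, 3.14, 3.14].

## Interface

Orientations are given as a unit quaternion [w, x, y, z].
In Python, from plant import arm gives the robot as it stands.
- The arm moves only by the shell command python3 -m inch 'ROWS' [FORCE]. ROWS is a JSON object of lists of equal length, an entry for each row: "translation": the shift along the tool's x, y, z in mm, a list of three; "rot": the turn, a rotation vector about the tool's x, y, z in degrees, a list of three; "hand": the closure, from -1 (fully open) to 1 (shut). A call has exactly 10 rows; each row is the pose to reach, as a shift and turn from the pose commanded when the call began, along the tool's axes at that moment; what a row does not reach only later rows make up. A row lasts 1/12 s, in which the tool goes at most 41.7 mm and 7.16 degrees, less where a joint would pass 70% of its speed; a pose out of reach is approached as far as the arm can. A call with a gripper value outside its range is refused whole. The fingers move at their own pace and stop on an object; FORCE is the grip in N (left out, the last holds). Time passes only in rows, so rows that repeat a pose let the fingers close, or fill a call up. It gives the time, the measured TCP pose, the force and the opening at its end, in the units of the state.
- arm.sense(): the state, without advancing time (a new reading comes with each control period).
- arm.capture(name): name is "scene" or "top" or "wrist"; returns (picture, depth): 420x560x3 uint8, red, green, blue; 420x560 float32, m along the optical axis (not along the pixel's ray), 0 where there is no reading.
- arm.camera_params(name): a dict with "K" (3x3 intrinsics, pixels), "distortion" ([k1, k2, p1, p2, k3] as OpenCV has them; the pictures are not rectified), "eye" and "orientation" of the camera in the world. Camera axes: x right, y up, looking along -z (the intrinsics and any distortion apply to the point x, -y, -z); pixel columns grow to the right and rows downward; lengths in m; the calibration is good to about 2 mm. A picture is of the moment at which its call begins: read the wrist's pose just before it. camera_params takes no time and is no camera call; for the wrist camera it gives the pose at the moment of the call.
- arm.close_job(): hands the job in, once; it reports no verdict.
The state is a dict: "time": time; "q": joint angles; "joint_vel": joint speeds; "tau": joint torques, N m; "position": TCP position; "eef_rot": TCP orientation; "ft_force": force on the tool from outside, world axes, zero at the start; "wrist_torque": the same for the moment, N m; "finger_gap": finger opening in m.
Only numpy, scipy, OpenCV 4.12 (cv2) and the standard library are available. Lean on these libraries where they do the work, as an engineer would, in place of code of your own. Each camera call takes 0.05 s, during which the arm holds its last target. There are 200 camera calls.

## Working session

There is one attempt and no reset: what is moved stays moved. The work goes in short steps, Python scripts to look and compute and a shell command to move; the robot and the scene stay as the last step left them, time stands still between calls to the robot, and variables do not carry over. Pictures are saved under pics/ and viewed, about 12 in all and at most 16, crops included, and the job is handed in when it is done.

```bash
ls; mkdir -p pics; python3 - <<'E'
from plant import arm
import cv2, numpy as np
print(arm.sense()); print(arm.tcp_to_grasp)
for n in ["scene","top"]:
    p,d=arm.capture(n); cv2.imwrite(f"pics/{n}0.png",p[:,:,::-1]); np.savez(f"{n}0.npz",p=p,d=d)
    print(n,arm.camera_params(n))
E
```

```text
pics
{'time': 0.0, 'q': array([ 1.42117142,  0.50187941, -0.42679885,  1.55147295,  0.22081387,
        1.1382843 , -0.21028193]), 'joint_vel': array([-0.0027831 , -0.00014642,  0.00074005,  0.00117227,  0.00146968,
       -0.00050849, -0.00138988]), 'tau': array([ 3.68744804e-04, -5.66590226e+01, -5.81573009e+00, -2.79108489e+01,
       -6.85094437e-02,  3.08456307e-02,  1.91950794e-04]), 'position': array([ 0.26045536, -0.59475756,  0.2256497 ]), 'eef_rot': array([ 0.14483186, -0.14507314,  0.69278012, -0.69139947]), 'ft_force': array([ 0.10179674, -0.53861231,  0.03207905]), 'wrist_torque': array([ 0.02064446,  0.07125371, -0.00255553]), 'finger_gap': 0.09149891431328902}
-0.0188
scene {'K': array([[394.44319938,   0.        , 275.30052686],
       [  0.        , 394.44319938, 209.76308281],
       [  0.        ,   0.        ,   1.        ]]), 'distortion': array([-0.05739489,  0.        ,  0.        ,  0.        ,  0.        ]), 'eye': array([1.18233869, 0.08560109, 0.57742747]), 'orientation': array([0.55244447, 0.25783624, 0.33391773, 0.7189051 ])}
top {'K': array([[399.95751076,   0.        , 281.5699859 ],
       [  0.        , 399.95751076, 206.09745949],
       [  0.        ,   0.        ,   1.        ]]), 'distortion': array([-0.11612388,  0.        ,  0.        ,  0.        ,  0.        ]), 'eye': array([ 0.42461636, -0.0726026 ,  0.89939635]), 'orientation': array([-0.69586977, -0.05160766,  0.05039089,  0.71453668])}
```

View pics/top0.png

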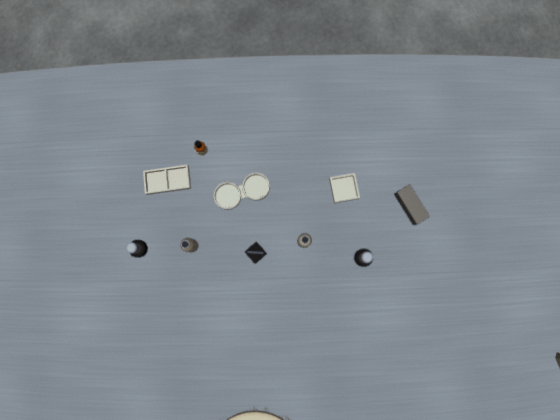

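View pics/scene0.png

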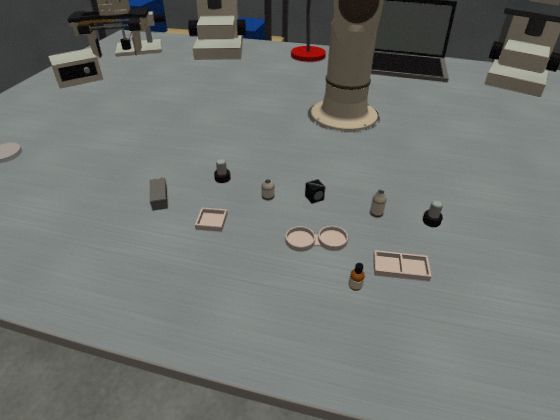

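The top view shows the objective tray at (167,180), the eyepiece tray at (242,190) and the cube tray at (345,187). The bottle is at (201,147) and the slide box at (412,204). The eyepieces are at (137,248) and (364,257), the long objective at (189,245), the cube at (256,252) and the short objective at (304,240). The scene view agrees with this.

```bash
cat > h.py <<'E'
from plant import arm
import numpy as np, cv2
from scipy.spatial.transform import Rotation as R
def rot(q): return R.from_quat([q[1],q[2],q[3],q[0]])
def rays(c,uv):
    n=cv2.undistortPoints(np.float64(uv).reshape(-1,1,2),c["K"],c["distortion"]).reshape(-1,2)
    return rot(c["orientation"]).as_matrix()@np.c_[n[:,0],-n[:,1],-np.ones(len(n))].T
def plane(c,uv,z):
    d=rays(c,uv); e=c["eye"]; return (e[:,None]+d*(z-e[2])/d[2]).T
def cloud(c,depth):
    h,w=depth.shape; u,v=np.meshgrid(np.arange(w),np.arange(h))
    d=rays(c,np.c_[u.ravel(),v.ravel()]); P=(c["eye"][:,None]+d*depth.ravel()).T
    P[depth.ravel()==0]=np.nan
    return P.reshape(h,w,3)
def go(xyz,jaw):
    """tool-frame shift (mm) and turn (deg) from the measured pose to TCP xyz, fingers down, jaw axis at angle jaw (deg, mod 180) from world x"""
    s=arm.sense(); r=rot(s["eef_rot"]); M=r.as_matrix()
    best=None
    for k in (0,180):
        a=np.radians(jaw+k); z=np.array([np.cos(a),np.sin(a),0]); y=np.array([0,0,-1.]); T=np.c_[np.cross(y,z),y,z]
        rv=np.degrees((r.inv()*R.from_matrix(T)).as_rotvec())
        if best is None or np.linalg.norm(rv)<np.linalg.norm(best): best=rv
    print("shift",np.round(M.T@(np.array(xyz)-s["position"])*1000,1),"turn",np.round(best,1))
E
python3 - <<'E'
from h import *
s=arm.sense(); print(np.round(rot(s["eef_rot"]).as_matrix(),3))
f=np.load("top0.npz"); p,d=f["p"],f["d"]; c=arm.camera_params("top")
P=cloud(c,d); z=P[...,2]
print("bench z", np.nanmedian(z[210:300,120:430]))
m=((z>0.006)&(P[...,0]>0.3)&(P[...,0]<.85)).astype(np.uint8); m[:, 500:]=0
n,l,st,ce=cv2.connectedComponentsWithStats(m)
for i in range(1,n):
    if st[i,4]<40: continue
    q=P[l==i]; h=np.percentile(q[:,2],97); t=q[q[:,2]>h-.006]
    r=cv2.minAreaRect(np.float32(q[:,:2]*1000)); rt=cv2.minAreaRect(np.float32(t[:,:2]*1000))
    print(np.round(ce[i]),st[i,4],"h",round(h,4),"all",np.round(r[0]),np.round(r[1]),round(r[2]),"top",np.round(rt[0],1),np.round(rt[1]),round(rt[2]),len(t))
E
```

```text
[[-0.916 -0.001  0.401]
 [-0.401  0.002 -0.916]
 [-0.    -1.    -0.002]]
bench z 0.0005959643412121185
[201. 147.] 152 h 0.0595 all [689. 106.] [22. 26.] 36 top [691.8 107.8] [12. 13.] 11 34
[166. 179.] 398 h 0.0171 all [623. 190.] [ 56. 106.] 6 top [623.4 189.8] [ 56. 106.] 6 311
[256. 186.] 148 h 0.0162 all [601. -15.] [61. 61.] 37 top [601.  -15.1] [61. 59.] 44 123
[344. 188.] 229 h 0.0172 all [ 592. -216.] [58. 59.] 8 top [ 592.1 -215.7] [59. 59.] 8 186
[227. 195.] 145 h 0.017 all [581.  50.] [61. 61.] 25 top [581.   50.1] [60. 60.] 25 110
[412. 205.] 702 h 0.0331 all [ 548. -365.] [84. 38.] 29 top [ 548.1 -364.7] [84. 37.] 30 577
[304. 240.] 162 h 0.0475 all [ 474. -120.] [29. 28.] 88 top [ 475.5 -119.9] [19. 20.] 89 74
[189. 244.] 208 h 0.0647 all [472. 132.] [29. 30.] 18 top [471.9 132.2] [18. 17.] 44 63
[136. 248.] 293 h 0.0546 all [466. 250.] [32. 39.] 82 top [466.6 253.3] [24. 24.] 9 106
[255. 252.] 251 h 0.0428 all [452. -13.] [35. 33.] 39 top [451.6 -13.1] [35. 33.] 39 234
[363. 257.] 258 h 0.0549 all [ 435. -250.] [38. 37.] 44 top [ 435.  -249.7] [23. 22.] 20 99
```

```bash
python3 - <<'E'
from h import *
go([.5,-.25,.2],6); go([.472,.132,.18],6)
E
```

```text
shift [-357.8   26.2 -219.7] turn [  0.1 -72.3  -0.1]
shift [-485.4   46.8 -580.8] turn [  0.1 -72.3  -0.1]
```

```bash
python3 -m inch '{"translation":[[-40,3,-24],[-80,6,-48],[-115,9,-72],[-150,12,-96],[-185,15,-120],[-220,17,-144],[-255,20,-168],[-290,22,-185],[-325,24,-203],[-358,26,-220]],"rot":[[0,-7,0],[0,-14,0],[0,-21,0],[0,-28,0],[0,-35,0],[0,-42,0],[0,-49,0],[0,-56,0],[0,-63,0],[0,-70,0]],"hand":[-1,-1,-1,-1,-1,-1,-1,-1,-1,-1]}' 20
python3 -c "
from h import *
go([.472,.132,.18],6)"
```

```text
time: 0.93
position: [0.4978, -0.2525, 0.2008]
eef_rot: [-0.517, 0.517, -0.482, 0.482]
ft_force: [0.9, -0.0, 0.5]
finger_gap: 0.0919
shift [-385.4   20.7    0.8] turn [ 0. -2.  0.]
```

```bash
python3 -m inch '{"translation":[[-39,2,0],[-78,4,0],[-117,6,0],[-156,8,0],[-195,10,0],[-234,12,0],[-273,14,0],[-312,16,0],[-350,18,1],[-385,21,1]],"rot":[[0,-2,0],[0,-2,0],[0,-2,0],[0,-2,0],[0,-2,0],[0,-2,0],[0,-2,0],[0,-2,0],[0,-2,0],[0,-2,0]],"hand":[-1,-1,-1,-1,-1,-1,-1,-1,-1,-1]}'
python3 - <<'E'
from h import *
go([.472,.132,.018],6)
print(arm.camera_params("wrist"))
p,d=arm.capture("wrist"); cv2.imwrite("pics/w1.png",p[:,:,::-1]); np.savez("w1.npz",p=p,d=d)
E
```

```text
time: 1.77
position: [0.4734, 0.1324, 0.18]
eef_rot: [0.524, -0.524, 0.475, -0.475]
ft_force: [0.2, -0.1, 0.4]
finger_gap: 0.0918
shift [  0.2 162.   -1.5] turn [-0.  -0.3 -0. ]
{'K': array([[335.11494196,   0.        , 274.87183755],
       [  0.        , 335.11494196, 209.98261563],
       [  0.        ,   0.        ,   1.        ]]), 'distortion': array([0.00214477, 0.        , 0.        , 0.        , 0.        ]), 'eye': array([0.46617881, 0.2049479 , 0.33903167]), 'orientation': array([ 0.98923356, -0.13763368, -0.00716722,  0.04921953])}
```

View pics/w1.png

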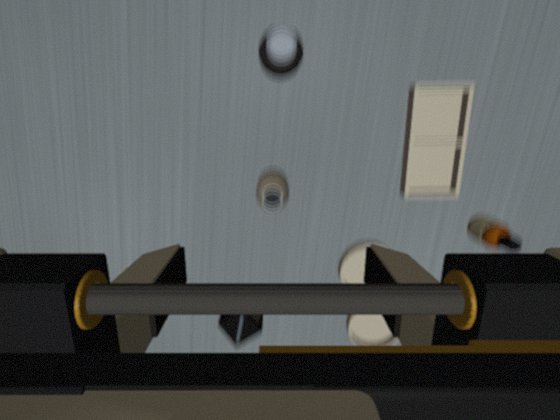

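The wrist view has some motion blur. The long objective's nose is at (272,195), midway between the fingertips at (182,250) and (368,250). I'll check its position with this camera's depth.

```bash
python3 - <<'E'
from h import *
p,d=arm.capture("wrist"); c=arm.camera_params("wrist"); P=cloud(c,d)
def comp(P,near,zlo):
    m=((P[...,2]>zlo)&(np.hypot(P[...,0]-near[0],P[...,1]-near[1])<.05)&(P[...,2]<.07)).astype(np.uint8)
    q=P[m>0]; h=np.percentile(q[:,2],97); t=q[q[:,2]>h-.006]; r=cv2.minAreaRect(np.float32(t[:,:2]*1000)); print(np.round(h,4),np.round(r[0],1),np.round(r[1],1),round(r[2],1),len(t))
for n in [(.472,.132),(.4666,.2533)]: comp(P,n,.03)
q=P.reshape(-1,3)
w=(q[:,2]>.008)&(q[:,2]<.03)&(np.abs(q[:,0]-.62)<.07)&(np.abs(q[:,1]-.19)<.07)
r=cv2.minAreaRect(np.float32(q[w][:,:2]*1000)); print("tray",r, np.nanmedian(q[(abs(q[:,0]-.47)<.03)&(abs(q[:,1]-.19)<.02),2]))
go([.472,.132,.018],6)
E
```

```text
0.0642 [470.7 130.3] [17.4 18.3] 6.4 367
0.0543 [466.1 250.6] [23.1 23.6] 6.2 786
tray ((623.1344604492188, 187.49221801757812), (56.399593353271484, 104.0316390991211), 6.115517616271973) 0.0007898775563325855
shift [  6.3 162.3  -0.9] turn [-0.   0.3 -0.2]
```

```bash
cat >> h.py <<'E'
def comp(P,near,zlo,zhi=.07,rad=.05,band=.006):
    m=(P[...,2]>zlo)&(np.hypot(P[...,0]-near[0],P[...,1]-near[1])<rad)&(P[...,2]<zhi)
    q=P[m]; h=np.percentile(q[:,2],97); t=q[q[:,2]>h-band]; r=cv2.minAreaRect(np.float32(t[:,:2]*1000)); print(np.round(h,4),np.round(r[0],1),np.round(r[1],1),round(r[2],1),len(t))
E
python3 - <<'E'
from h import *
c=arm.camera_params("wrist");p,d=arm.capture("wrist"); P=cloud(c,d)
print(arm.sense()["position"],c["eye"],arm.camera_params("wrist")["eye"])
for n in [(.472,.132),(.4666,.2533)]: comp(P,n,.03)
comp(P,(.623,.188),.008,.03,.07)
comp(P,(.581,.048),.008,.03,.034)
go([.4715,.130,.018],6)
E
```

```text
[0.47271262 0.1339879  0.17994828] [0.46425124 0.2095651  0.33959942] [0.46515616 0.20629324 0.33906853]
0.0642 [470.6 134.1] [17.9 18. ] 52.9 376
0.0546 [466.  254.1] [23.6 23.5] 51.4 794
0.0163 [623.4 190.7] [ 56.7 104.2] 6.6 2063
0.0159 [559.5  65.1] [41.1  9.6] 57.4 172
shift [  4.1 161.9  -1.6] turn [ 0.   0.1 -0.1]
```

```bash
python3 -m inch '{"translation":[[0,15,-1],[0,35,-1],[0,55,-1],[0,75,-1],[0,95,-1],[0,115,-1],[0,132,-1],[0,145,-1],[0,145,-1],[0,145,-1]],"rot":[[0,0,0],[0,0,0],[0,0,0],[0,0,0],[0,0,0],[0,0,0],[0,0,0],[0,0,0],[0,0,0],[0,0,0]],"hand":[-1,-1,-1,-1,-1,-1,-1,-1,-1,-1]}'
python3 - <<'E'
from h import *
go([.4712,.132,.0165],6)
E
```

```text
time: 2.75
position: [0.4725, 0.1293, 0.0346]
eef_rot: [-0.523, 0.524, -0.475, 0.475]
ft_force: [0.7, 0.8, -0.5]
finger_gap: 0.0918
shift [-2.9 18.1 -1. ] turn [ 0.1 -0.4  0. ]
```

```bash
python3 -m inch '{"translation":[[-2,6,-1],[-2,12,-1],[-2,18,-1],[-2,18,-1],[-2,18,-1],[-2,18,-1],[-2,18,-1],[-2,18,-1],[-2,18,-1],[-2,18,-1]],"rot":[[0,0,0],[0,0,0],[0,0,0],[0,0,0],[0,0,0],[0,0,0],[0,0,0],[0,0,0],[0,0,0],[0,0,0]],"hand":[-1,-1,-1,-1,0.2,0.4,0.6,0.8,1,1]}' 20
python3 - <<'E'
from h import *
go([.4712,.132,.0165],6)
E
```

```text
time: 3.58
position: [0.4718, 0.132, 0.0171]
eef_rot: [0.524, -0.524, 0.475, -0.475]
ft_force: [-0.5, 0.2, 1.1]
finger_gap: 0.0563
shift [-0.   0.6 -0.6] turn [-0.  -0.4  0. ]
```

```bash
python3 -m inch '{"translation":[[0,0,0],[0,0,0],[0,0,0],[0,0,0],[0,0,0],[0,0,0],[0,0,0],[0,-3,0],[0,-9,0],[0,-18,0]],"rot":[[0,0,0],[0,0,0],[0,0,0],[0,0,0],[0,0,0],[0,0,0],[0,0,0],[0,0,0],[0,0,0],[0,0,0]],"hand":[1,1,1,1,1,1,1,1,1,1]}' 25
python3 - <<'E'
from h import *
go([.6208,.2147,.11],6)
E
```

```text
time: 4.42
position: [0.471, 0.1319, 0.0349]
eef_rot: [-0.524, 0.524, -0.475, 0.474]
ft_force: [-0.0, 0.1, -2.4]
finger_gap: 0.0294
shift [-67.7 -75.3 157.1] turn [ 0.1 -0.3  0. ]
```

```bash
python3 -m inch '{"translation":[[0,-20,0],[0,-45,0],[-8,-70,15],[-17,-75,39],[-27,-75,63],[-37,-75,87],[-47,-75,111],[-57,-75,135],[-65,-75,150],[-67,-75,157]],"rot":[[0,0,0],[0,0,0],[0,0,0],[0,0,0],[0,0,0],[0,0,0],[0,0,0],[0,0,0],[0,0,0],[0,0,0]],"hand":[1,1,1,1,1,1,1,1,1,1]}'
python3 -m inch '{"translation":[[0,0,0],[0,0,0],[0,0,0],[0,8,0],[0,18,0],[0,29,0],[0,40,0],[0,50,0],[0,55,0],[0,55,0]],"rot":[[0,0,0],[0,0,0],[0,0,0],[0,0,0],[0,0,0],[0,0,0],[0,0,0],[0,0,0],[0,0,0],[0,0,0]],"hand":[1,1,1,1,1,1,1,1,1,1]}'
python3 - <<'E'
from h import *
go([.6207,.2142,.0205],6)
p,d=arm.capture("wrist"); cv2.imwrite("pics/w2.png",p[:,:,::-1])
E
```

```text
time: 5.25
position: [0.623, 0.2163, 0.1109]
eef_rot: [0.525, -0.523, 0.475, -0.474]
ft_force: [-0.3, 0.0, -1.4]
finger_gap: 0.0293
time: 6.08
position: [0.6199, 0.2136, 0.0527]
eef_rot: [-0.523, 0.525, -0.475, 0.474]
ft_force: [-0.0, -0.4, -1.6]
finger_gap: 0.0295
shift [-0.5 32.2  1. ] turn [ 0.2 -0.3  0. ]
```

View pics/w2.png

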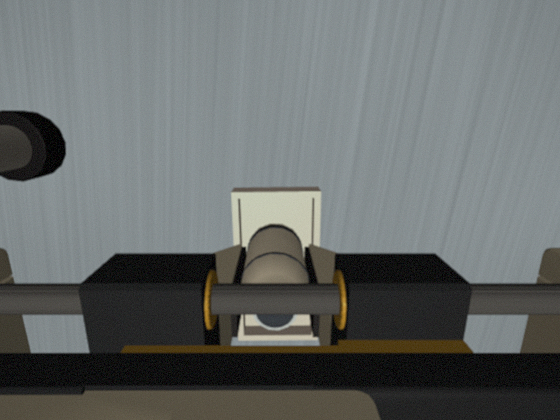

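```bash
python3 -m inch '{"translation":[[0,6,1],[0,12,1],[0,18,1],[0,23,1],[0,27,1],[0,29,1],[0,30.5,1],[0,31.5,1],[0,32,1],[0,32,1]],"rot":[[0,0,0],[0,0,0],[0,0,0],[0,0,0],[0,0,0],[0,0,0],[0,0,0],[0,0,0],[0,0,0],[0,0,0]],"hand":[1,1,1,1,1,1,1,1,1,1]}'
python3 - <<'E'
from h import *
go([.6207,.2142,.0200],6)
E
```

```text
time: 6.97
position: [0.6224, 0.2144, 0.0231]
eef_rot: [0.524, -0.524, 0.475, -0.475]
ft_force: [0.1, -0.3, -1.8]
finger_gap: 0.0292
shift [-0.   3.1 -1.7] turn [-0.  -0.3 -0. ]
```

```bash
python3 -m inch '{"translation":[[0,0.5,0],[0,1,0],[0,1.5,0],[0,2,0],[0,2.4,0],[0,2.8,0],[0,3.2,0],[0,3.2,0],[0,3.2,0],[0,3.2,0]],"rot":[[0,0,0],[0,0,0],[0,0,0],[0,0,0],[0,0,0],[0,0,0],[0,0,0],[0,0,0],[0,0,0],[0,0,0]],"hand":[1,1,1,1,1,1,1,1,1,1]}'
```

```text
time: 7.8
position: [0.6223, 0.2143, 0.0201]
eef_rot: [-0.524, 0.524, -0.475, 0.475]
ft_force: [-1.6, -0.0, 1.6]
finger_gap: 0.0292
```

```bash
python3 -m inch '{"translation":[[0,0,0],[0,0,0],[0,0,0],[0,0,0],[0,0,0],[0,0,0],[0,0,0],[0,-10,0],[0,-25,0],[0,-45,0]],"rot":[[0,0,0],[0,0,0],[0,0,0],[0,0,0],[0,0,0],[0,0,0],[0,0,0],[0,0,0],[0,0,0],[0,0,0]],"hand":[0.3,0.2,0,-0.2,-0.4,-0.6,-0.8,-1,-1,-1]}'
python3 - <<'E'
from h import *
go([.4755,-.120,.13],6)
E
```

```text
time: 8.63
position: [0.6215, 0.2141, 0.0652]
eef_rot: [-0.524, 0.525, -0.475, 0.474]
ft_force: [0.4, -0.2, 0.3]
finger_gap: 0.0857
shift [ 318.1  -64.4 -178.4] turn [ 0.1 -0.3  0. ]
```

```bash
python3 -m inch '{"translation":[[0,-30,0],[20,-60,-12],[55,-64,-32],[90,-64,-52],[125,-64,-72],[160,-64,-92],[195,-64,-112],[230,-64,-132],[265,-64,-152],[295,-64,-170]],"rot":[[0,0,0],[0,0,0],[0,0,0],[0,0,0],[0,0,0],[0,0,0],[0,0,0],[0,0,0],[0,0,0],[0,0,0]],"hand":[-1,-1,-1,-1,-1,-1,-1,-1,-1,-1]}'
python3 -m inch '{"translation":[[15,0,-5],[23,0,-8],[23,10,-8],[23,25,-8],[23,40,-8],[23,55,-8],[23,65,-8],[23,70,-8],[23,70,-8],[23,70,-8]],"rot":[[0,0,0],[0,0,0],[0,0,0],[0,0,0],[0,0,0],[0,0,0],[0,0,0],[0,0,0],[0,0,0],[0,0,0]],"hand":[-1,-1,-1,-1,-1,-1,-1,-1,-1,-1]}'
python3 - <<'E'
from h import *
go([.475,-.120,.015],6)
c=arm.camera_params("wrist");p,d=arm.capture("wrist"); P=cloud(c,d); comp(P,(.475,-.12),.025)
cv2.imwrite("pics/w3.png",p[:,:,::-1])
E
```

```text
time: 9.47
position: [0.4814, -0.0986, 0.1302]
eef_rot: [-0.524, 0.524, -0.474, 0.476]
ft_force: [0.1, -0.7, -0.5]
finger_gap: 0.092
time: 10.3
position: [0.477, -0.1186, 0.0589]
eef_rot: [0.525, -0.524, 0.474, -0.474]
ft_force: [-0.2, 0.5, 0.4]
finger_gap: 0.092
shift [ 1.2 43.9 -2.1] turn [-0.  -0.3 -0. ]
0.0684 [ 474.9 -118.7] [97.4 21. ] 5.2 386
```

View pics/w3.png

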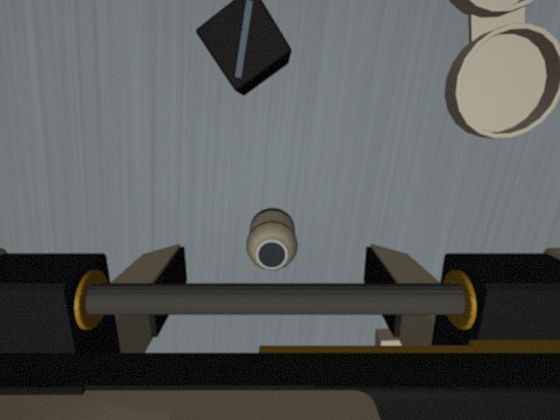

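The short objective is centred between the open fingers, nose at (271,255). I'll descend and grip.

```bash
python3 -m inch '{"translation":[[1,8,-2],[1,18,-2],[1,28,-2],[1,36,-2],[1,41,-2],[1,44,-2],[1,44,-2],[1,44,-2],[1,44,-2],[1,44,-2]],"rot":[[0,0,0],[0,0,0],[0,0,0],[0,0,0],[0,0,0],[0,0,0],[0,0,0],[0,0,0],[0,0,0],[0,0,0]],"hand":[-1,-1,-1,-1,-1,-0.5,0,0.2,0.4,0.6]}'
python3 -m inch '{"translation":[[0,0,0],[0,0,0],[0,0,0],[0,0,0],[0,0,0],[0,0,0],[0,0,0],[0,0,0],[0,0,0],[0,0,0]],"rot":[[0,0,0],[0,0,0],[0,0,0],[0,0,0],[0,0,0],[0,0,0],[0,0,0],[0,0,0],[0,0,0],[0,0,0]],"hand":[1,1,1,1,1,1,1,1,1,1]}' 25
python3 - <<'E'
from h import *
go([.6257,.1643,.12],6)
E
```

```text
time: 11.18
position: [0.475, -0.121, 0.0151]
eef_rot: [0.524, -0.524, 0.474, -0.475]
ft_force: [0.4, 0.5, -0.0]
finger_gap: 0.0627
time: 12.02
position: [0.4747, -0.121, 0.0149]
eef_rot: [0.524, -0.524, 0.475, -0.475]
ft_force: [-0.2, -0.8, 1.2]
finger_gap: 0.0291
shift [-269.  -105.1  178.4] turn [-0.  -0.3  0. ]
```

```bash
python3 -m inch '{"translation":[[0,-6,0],[0,-16,0],[0,-36,0],[0,-66,0],[-25,-90,15],[-60,-105,38],[-93,-105,61],[-126,-105,83],[-159,-105,105],[-192,-105,127]],"rot":[[0,0,0],[0,0,0],[0,0,0],[0,0,0],[0,0,0],[0,0,0],[0,0,0],[0,0,0],[0,0,0],[0,0,0]],"hand":[1,1,1,1,1,1,1,1,1,1]}'
python3 -m inch '{"translation":[[-33,0,22],[-62,0,41],[-75,0,50],[-77,0,51],[-77,0,51],[-77,0,51],[-77,12,51],[-77,30,51],[-77,48,51],[-77,60,51]],"rot":[[0,0,0],[0,0,0],[0,0,0],[0,0,0],[0,0,0],[0,0,0],[0,0,0],[0,0,0],[0,0,0],[0,0,0]],"hand":[1,1,1,1,1,1,1,1,1,1]}'
python3 -m inch '{"translation":[[0,6,0],[0,12,0],[0,17,0],[0,22,0],[0,26,0],[0,30,0],[0,33,0],[0,35,0],[0,35,0],[0,35,0]],"rot":[[0,0,0],[0,0,0],[0,0,0],[0,0,0],[0,0,0],[0,0,0],[0,0,0],[0,0,0],[0,0,0],[0,0,0]],"hand":[1,1,1,1,1,1,1,1,1,1]}'
python3 - <<'E'
from h import *
go([.6257,.1643,.0179],6)
E
```

```text
time: 12.85
position: [0.5827, 0.0843, 0.1209]
eef_rot: [0.524, -0.524, 0.475, -0.475]
ft_force: [0.7, -1.0, -0.8]
finger_gap: 0.0291
time: 13.68
position: [0.6241, 0.1613, 0.0574]
eef_rot: [-0.522, 0.525, -0.476, 0.475]
ft_force: [-0.4, 0.8, -0.8]
finger_gap: 0.0294
time: 14.52
position: [0.6252, 0.1644, 0.0248]
eef_rot: [0.524, -0.524, 0.475, -0.475]
ft_force: [-0.3, 0.5, -0.4]
finger_gap: 0.0291
shift [0.2 6.9 0.4] turn [-0.  -0.3 -0. ]
```

```bash
python3 -m inch '{"translation":[[0,1,0],[0,2,0],[0,3,0],[0,4,0],[0,5,0],[0,6,0],[0,6.5,0],[0,7,0],[0,7,0],[0,7,0]],"rot":[[0,0,0],[0,0,0],[0,0,0],[0,0,0],[0,0,0],[0,0,0],[0,0,0],[0,0,0],[0,0,0],[0,0,0]],"hand":[1,1,1,1,1,1,1,1,1,1]}'
```

```text
time: 15.35
position: [0.6252, 0.1643, 0.018]
eef_rot: [-0.524, 0.524, -0.475, 0.475]
ft_force: [-1.2, -0.7, 1.9]
finger_gap: 0.0294
```

```bash
python3 -m inch '{"translation":[[0,0,0],[0,0,0],[0,0,0],[0,0,0],[0,0,0],[0,0,0],[0,0,0],[0,-12,0],[0,-35,0],[0,-70,0]],"rot":[[0,0,0],[0,0,0],[0,0,0],[0,0,0],[0,0,0],[0,0,0],[0,0,0],[0,0,0],[0,0,0],[0,0,0]],"hand":[0.3,0.2,0,-0.2,-0.4,-0.6,-0.8,-1,-1,-1]}'
python3 - <<'E'
from h import *
go([.4664,.2525,.120],17)
E
```

```text
time: 16.18
position: [0.6228, 0.1635, 0.0862]
eef_rot: [-0.522, 0.526, -0.476, 0.473]
ft_force: [0.3, 0.2, -0.1]
finger_gap: 0.0853
shift [-104.   -33.  -147.1] turn [  0.3 -11.3   0. ]
```

```bash
python3 -m inch '{"translation":[[0,-20,0],[-10,-33,-20],[-30,-33,-45],[-52,-33,-75],[-74,-33,-105],[-92,-33,-130],[-104,-33,-147],[-104,-33,-147],[-104,-20,-147],[-104,-5,-147]],"rot":[[0,0,0],[0,-3,0],[0,-6,0],[0,-9,0],[0,-11,0],[0,-11,0],[0,-11,0],[0,-11,0],[0,-11,0],[0,-11,0]],"hand":[-1,-1,-1,-1,-1,-1,-1,-1,-1,-1]}'
python3 -m inch '{"translation":[[0,5,0],[0,15,0],[0,20,0],[0,20,0],[0,20,0],[0,20,0],[0,20,0],[0,20,0],[0,20,0],[0,20,0]],"rot":[[0,0,0],[0,0,0],[0,0,0],[0,0,0],[0,0,0],[0,0,0],[0,0,0],[0,0,0],[0,0,0],[0,0,0]],"hand":[-1,-1,-1,-1,-1,-1,-1,-1,-1,-1]}'
python3 - <<'E'
from h import *
go([.4664,.2525,.025],17)
c=arm.camera_params("wrist");p,d=arm.capture("wrist"); P=cloud(c,d); comp(P,(.466,.2525),.04,.062,.03)
comp(P,(.581,.048),.008,.03,.036,.015);comp(P,(.601,-.015),.008,.03,.036,.015)
cv2.imwrite("pics/w4.png",p[:,:,::-1])
E
```

```text
time: 17.02
position: [0.4708, 0.2533, 0.0933]
eef_rot: [0.568, -0.566, 0.422, -0.424]
ft_force: [0.5, 0.1, -0.5]
finger_gap: 0.0919
time: 17.85
position: [0.4689, 0.2534, 0.0731]
eef_rot: [0.567, -0.567, 0.422, -0.422]
ft_force: [0.2, 0.9, 0.0]
finger_gap: 0.092
shift [ 0.1 48.1 -2.7] turn [-0.  -0.3  0. ]
0.0545 [466.  254.7] [24.1 23.8] 65.2 1371Traceback (most recent call last):
  File "<stdin>", line 4, in <module>
  File "h.py", line 26, in comp
    q=P[m]; h=np.percentile(q[:,2],97); t=q[q[:,2]>h-band]; r=cv2.minAreaRect(np.float32(t[:,:2]*1000)); print(np.round(h,4),np.round(r[0],1),np.round(r[1],1),round(r[2],1),len(t))
              ~~~~~~~~~~~~~^^^^^^^^^^^
    return _quantile_unchecked(
        a, q, axis, out, overwrite_input, method, keepdims, weights)
    return _ureduce(a,
                    func=_quantile_ureduce_func,
    ...<5 lines>...
                    overwrite_input=overwrite_input,
                    method=method)
    r = func(a, **kwargs)
    result = _quantile(arr,
                       quantiles=q,
    ...<2 lines>...
                       out=out,
                       weights=wgt)
    slices_having_nans = np.isnan(arr[-1, ...])
                                  ~~~^^^^^^^^^
IndexError: index -1 is out of bounds for axis 0 with size 0
```

```bash
python3 -m inch '{"translation":[[-1,8,-3],[-1,18,-3],[-1,28,-3],[-1,38,-3],[-1,44,-3],[-1,48,-3],[-1,48,-3],[-1,48,-3],[-1,48,-3],[-1,48,-3]],"rot":[[0,0,0],[0,0,0],[0,0,0],[0,0,0],[0,0,0],[0,0,0],[0,0,0],[0,0,0],[0,0,0],[0,0,0]],"hand":[-1,-1,-1,-1,-1,-0.5,0,0.2,0.4,0.6]}'
python3 -m inch '{"translation":[[0,0,0],[0,0,0],[0,0,0],[0,0,0],[0,0,0],[0,0,0],[0,0,0],[0,0,0],[0,0,0],[0,0,0]],"rot":[[0,0,0],[0,0,0],[0,0,0],[0,0,0],[0,0,0],[0,0,0],[0,0,0],[0,0,0],[0,0,0],[0,0,0]],"hand":[1,1,1,1,1,1,1,1,1,1]}' 25
python3 - <<'E'
from h import *
go([.581,.0501,.13],17)
E
```

```text
time: 18.73
position: [0.4659, 0.2537, 0.0252]
eef_rot: [0.567, -0.567, 0.422, -0.422]
ft_force: [-0.1, 1.4, -0.2]
finger_gap: 0.0634
time: 19.57
position: [0.4657, 0.2535, 0.0249]
eef_rot: [0.567, -0.567, 0.422, -0.422]
ft_force: [0.3, -0.3, 0.6]
finger_gap: 0.0233
shift [ 227.9 -105.1   52.2] turn [-0.  -0.3  0. ]
```

```bash
python3 -m inch '{"translation":[[0,-6,0],[0,-16,0],[0,-36,0],[0,-66,0],[20,-90,5],[50,-105,11],[85,-105,19],[120,-105,27],[155,-105,36],[190,-105,44]],"rot":[[0,0,0],[0,0,0],[0,0,0],[0,0,0],[0,0,0],[0,0,0],[0,0,0],[0,0,0],[0,0,0],[0,0,0]],"hand":[1,1,1,1,1,1,1,1,1,1]}'
python3 -m inch '{"translation":[[25,0,6],[36,0,8],[38,0,8],[38,0,8],[38,0,8],[38,8,8],[38,20,8],[38,35,8],[38,50,8],[38,60,8]],"rot":[[0,0,0],[0,0,0],[0,0,0],[0,0,0],[0,0,0],[0,0,0],[0,0,0],[0,0,0],[0,0,0],[0,0,0]],"hand":[1,1,1,1,1,1,1,1,1,1]}'
python3 -m inch '{"translation":[[0,7,0],[0,14,0],[0,21,0],[0,27,0],[0,31,0],[0,34,0],[0,36,0],[0,36,0],[0,36,0],[0,36,0]],"rot":[[0,0,0],[0,0,0],[0,0,0],[0,0,0],[0,0,0],[0,0,0],[0,0,0],[0,0,0],[0,0,0],[0,0,0]],"hand":[1,1,1,1,1,1,1,1,1,1]}'
python3 - <<'E'
from h import *
go([.581,.0501,.0279],17)
c=arm.camera_params("wrist");p,d=arm.capture("wrist"); cv2.imwrite("pics/w4.png",p[:,:,::-1])
E
```

```text
time: 20.4
position: [0.5629, 0.0824, 0.131]
eef_rot: [0.567, -0.567, 0.422, -0.423]
ft_force: [0.7, 0.1, -1.3]
finger_gap: 0.0234
time: 21.23
position: [0.579, 0.05, 0.0668]
eef_rot: [-0.567, 0.568, -0.423, 0.421]
ft_force: [-0.2, -1.0, -1.3]
finger_gap: 0.0237
time: 22.07
position: [0.581, 0.0499, 0.0342]
eef_rot: [0.567, -0.567, 0.422, -0.423]
ft_force: [0.4, -0.0, -0.5]
finger_gap: 0.0233
shift [-0.2  6.3  0. ] turn [-0.  -0.4  0. ]
```

View pics/w4.png

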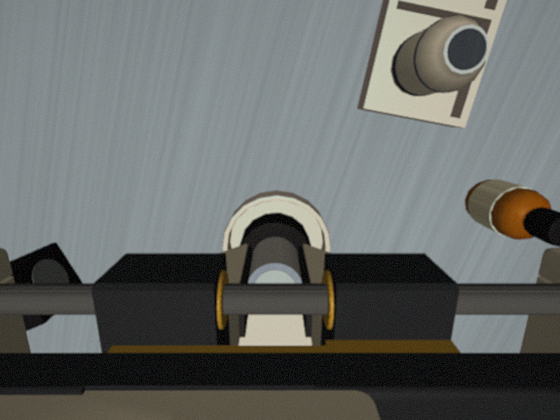

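The wrist view shows the eyepiece centred in the well at (275,230). The short objective is standing in its bay at (440,60).

```bash
python3 -m inch '{"translation":[[0,1,0],[0,2,0],[0,3,0],[0,4,0],[0,5,0],[0,5.5,0],[0,6,0],[0,6.5,0],[0,6.5,0],[0,6.5,0]],"rot":[[0,0,0],[0,0,0],[0,0,0],[0,0,0],[0,0,0],[0,0,0],[0,0,0],[0,0,0],[0,0,0],[0,0,0]],"hand":[1,1,1,1,1,1,1,1,1,1]}'
```

```text
time: 22.95
position: [0.5807, 0.05, 0.0278]
eef_rot: [-0.567, 0.567, -0.422, 0.422]
ft_force: [-2.5, -1.4, 5.3]
finger_gap: 0.0231
```

```bash
python3 -m inch '{"translation":[[0,0,0],[0,0,0],[0,0,0],[0,0,0],[0,0,0],[0,0,0],[0,0,0],[0,-12,0],[0,-35,0],[0,-70,0]],"rot":[[0,0,0],[0,0,0],[0,0,0],[0,0,0],[0,0,0],[0,0,0],[0,0,0],[0,0,0],[0,0,0],[0,0,0]],"hand":[0.4,0.3,0.1,-0.1,-0.4,-0.6,-0.8,-1,-1,-1]}'
python3 - <<'E'
from h import *
go([.435,-.2497,.11],17)
E
```

```text
time: 23.78
position: [0.5783, 0.0496, 0.0961]
eef_rot: [-0.566, 0.568, -0.424, 0.421]
ft_force: [0.4, -0.3, 0.6]
finger_gap: 0.0809
shift [ 245.6  -13.1 -223.3] turn [ 0.3 -0.3 -0.1]
```

```bash
python3 -m inch '{"translation":[[10,-10,-9],[32,-13,-29],[57,-13,-52],[82,-13,-75],[107,-13,-97],[132,-13,-120],[157,-13,-143],[182,-13,-165],[207,-13,-188],[230,-13,-209]],"rot":[[0,0,0],[0,0,0],[0,0,0],[0,0,0],[0,0,0],[0,0,0],[0,0,0],[0,0,0],[0,0,0],[0,0,0]],"hand":[-1,-1,-1,-1,-1,-1,-1,-1,-1,-1]}'
python3 -m inch '{"translation":[[12,5,-10],[15,15,-14],[15,30,-14],[15,38,-14],[15,40,-14],[15,40,-14],[15,40,-14],[15,40,-14],[15,40,-14],[15,40,-14]],"rot":[[0,0,0],[0,0,0],[0,0,0],[0,0,0],[0,0,0],[0,0,0],[0,0,0],[0,0,0],[0,0,0],[0,0,0]],"hand":[-1,-1,-1,-1,-1,-1,-1,-1,-1,-1]}'
python3 - <<'E'
from h import *
go([.435,-.250,.025],17)
c=arm.camera_params("wrist");p,d=arm.capture("wrist"); P=cloud(c,d); comp(P,(.435,-.250),.04,.062,.03)
cv2.imwrite("pics/w5.png",p[:,:,::-1])
E
```

```text
time: 24.62
position: [0.4454, -0.2323, 0.1112]
eef_rot: [-0.567, 0.567, -0.422, 0.423]
ft_force: [1.0, -0.0, 0.5]
finger_gap: 0.0918
time: 25.45
position: [0.4377, -0.2487, 0.0708]
eef_rot: [0.567, -0.567, 0.422, -0.423]
ft_force: [0.4, 0.5, -0.2]
finger_gap: 0.0918
shift [ 0.4 45.8 -3. ] turn [-0.  -0.3  0. ]
0.0545 [ 433.7 -249.7] [23.9 23.8] 53.8 1392
```

```bash
python3 -m inch '{"translation":[[0,8,-3],[0,18,-3],[0,28,-3],[0,37,-3],[0,43,-3],[0,46,-3],[0,46,-3],[0,46,-3],[0,46,-3],[0,46,-3]],"rot":[[0,0,0],[0,0,0],[0,0,0],[0,0,0],[0,0,0],[0,0,0],[0,0,0],[0,0,0],[0,0,0],[0,0,0]],"hand":[-1,-1,-1,-1,-1,-0.5,0,0.2,0.4,0.6]}'
python3 -m inch '{"translation":[[0,0,0],[0,0,0],[0,0,0],[0,0,0],[0,0,0],[0,0,0],[0,0,0],[0,0,0],[0,0,0],[0,0,0]],"rot":[[0,0,0],[0,0,0],[0,0,0],[0,0,0],[0,0,0],[0,0,0],[0,0,0],[0,0,0],[0,0,0],[0,0,0]],"hand":[1,1,1,1,1,1,1,1,1,1]}' 25
python3 - <<'E'
from h import *
go([.601,-.0151,.13],17)
E
```

```text
time: 26.33
position: [0.4348, -0.2497, 0.0247]
eef_rot: [0.567, -0.567, 0.422, -0.423]
ft_force: [0.1, -0.2, -0.6]
finger_gap: 0.0631
time: 27.17
position: [0.4343, -0.2496, 0.0243]
eef_rot: [-0.567, 0.567, -0.422, 0.422]
ft_force: [-0.1, 0.3, 0.5]
finger_gap: 0.0235
shift [-176.9 -105.7  226.9] turn [ 0.  -0.3  0. ]
```

```bash
python3 -m inch '{"translation":[[0,-6,0],[0,-16,0],[0,-36,0],[0,-66,0],[-14,-90,18],[-36,-106,46],[-60,-106,77],[-85,-106,109],[-109,-106,140],[-133,-106,171]],"rot":[[0,0,0],[0,0,0],[0,0,0],[0,0,0],[0,0,0],[0,0,0],[0,0,0],[0,0,0],[0,0,0],[0,0,0]],"hand":[1,1,1,1,1,1,1,1,1,1]}'
python3 -m inch '{"translation":[[-23,0,29],[-39,0,50],[-44,0,56],[-44,0,56],[-44,0,56],[-44,8,56],[-44,20,56],[-44,35,56],[-44,50,56],[-44,60,56]],"rot":[[0,0,0],[0,0,0],[0,0,0],[0,0,0],[0,0,0],[0,0,0],[0,0,0],[0,0,0],[0,0,0],[0,0,0]],"hand":[1,1,1,1,1,1,1,1,1,1]}'
python3 -m inch '{"translation":[[0,7,0],[0,14,0],[0,21,0],[0,27,0],[0,31,0],[0,34,0],[0,36,0],[0,36,0],[0,36,0],[0,36,0]],"rot":[[0,0,0],[0,0,0],[0,0,0],[0,0,0],[0,0,0],[0,0,0],[0,0,0],[0,0,0],[0,0,0],[0,0,0]],"hand":[1,1,1,1,1,1,1,1,1,1]}'
python3 - <<'E'
from h import *
go([.601,-.0151,.0273],17)
E
```

```text
time: 28.0
position: [0.5611, -0.0716, 0.1315]
eef_rot: [0.567, -0.567, 0.422, -0.423]
ft_force: [0.8, 0.0, -0.7]
finger_gap: 0.0233
time: 28.83
position: [0.5993, -0.0162, 0.0673]
eef_rot: [-0.566, 0.568, -0.424, 0.422]
ft_force: [0.7, 0.1, -0.8]
finger_gap: 0.0231
time: 29.67
position: [0.6015, -0.0149, 0.0347]
eef_rot: [0.567, -0.567, 0.422, -0.423]
ft_force: [0.2, 0.1, -1.2]
finger_gap: 0.0234
shift [ 0.1  7.4 -0.5] turn [-0.  -0.3  0. ]
```

```bash
python3 -m inch '{"translation":[[0,1,0],[0,2,0],[0,3,0],[0,4,0],[0,5,0],[0,6,0],[0,6.5,0],[0,7,0],[0,7.3,0],[0,7.3,0]],"rot":[[0,0,0],[0,0,0],[0,0,0],[0,0,0],[0,0,0],[0,0,0],[0,0,0],[0,0,0],[0,0,0],[0,0,0]],"hand":[1,1,1,1,1,1,1,1,1,1]}'
```

```text
time: 30.5
position: [0.6011, -0.015, 0.0273]
eef_rot: [-0.567, 0.567, -0.422, 0.422]
ft_force: [-1.9, -0.6, 4.1]
finger_gap: 0.0238
```

```bash
python3 -m inch '{"translation":[[0,0,0],[0,0,0],[0,0,0],[0,0,0],[0,0,0],[0,0,0],[0,0,0],[0,-12,0],[0,-35,0],[0,-70,0]],"rot":[[0,0,0],[0,0,0],[0,0,0],[0,0,0],[0,0,0],[0,0,0],[0,0,0],[0,0,0],[0,0,0],[0,0,0]],"hand":[0.4,0.3,0.1,-0.1,-0.4,-0.6,-0.8,-1,-1,-1]}'
python3 - <<'E'
from h import *
go([.4516,-.0131,.11],-51)
print(np.round(arm.sense()["q"],2))
E
```

```text
time: 31.33
position: [0.5988, -0.0151, 0.0957]
eef_rot: [-0.566, 0.568, -0.424, 0.421]
ft_force: [-0.2, -1.0, -0.2]
finger_gap: 0.0812
shift [ -44.1  -13.5 -140.5] turn [ 0.3 67.7  0.1]
[ 0.57  0.69 -0.81  1.77  0.6   0.96 -0.2 ]
```

```bash
python3 -m inch '{"translation":[[-2,-13,-5],[-6,-13,-20],[-12,-13,-40],[-18,-13,-60],[-24,-13,-80],[-30,-13,-100],[-36,-13,-120],[-42,-13,-135],[-44,-13,-140],[-44,-13,-140]],"rot":[[0,7,0],[0,14,0],[0,21,0],[0,28,0],[0,35,0],[0,42,0],[0,49,0],[0,56,0],[0,63,0],[0,68,0]],"hand":[-1,-1,-1,-1,-1,-1,-1,-1,-1,-1]}'
python3 -m inch '{"translation":[[0,5,0],[0,15,0],[0,25,0],[0,28,0],[0,28,0],[0,28,0],[0,28,0],[0,28,0],[0,28,0],[0,28,0]],"rot":[[0,0,0],[0,0,0],[0,0,0],[0,0,0],[0,0,0],[0,0,0],[0,0,0],[0,0,0],[0,0,0],[0,0,0]],"hand":[-1,-1,-1,-1,-1,-1,-1,-1,-1,-1]}'
python3 - <<'E'
from h import *
go([.4516,-.0131,.015],-51)
c=arm.camera_params("wrist");p,d=arm.capture("wrist"); P=cloud(c,d); comp(P,(.4516,-.0131),.036,.055,.03)
cv2.imwrite("pics/w6.png",p[:,:,::-1])
print(np.round(arm.sense()["q"],2))
E
```

```text
time: 32.17
position: [0.4527, -0.0128, 0.1108]
eef_rot: [-0.232, 0.233, -0.668, 0.668]
ft_force: [0.2, -0.4, -0.3]
finger_gap: 0.0917
time: 33.0
position: [0.4547, -0.013, 0.0822]
eef_rot: [-0.234, 0.234, -0.667, 0.667]
ft_force: [-0.4, 0.8, 0.1]
finger_gap: 0.0917
shift [ 2.5 67.2 -1.8] turn [-0.  -0.3 -0. ]
0.0421 [451.4 -12.2] [34.4 33.5] 39.6 2702
[ 0.49  0.41 -0.61  2.14  0.37  0.7  -1.26]
```

View pics/w6.png

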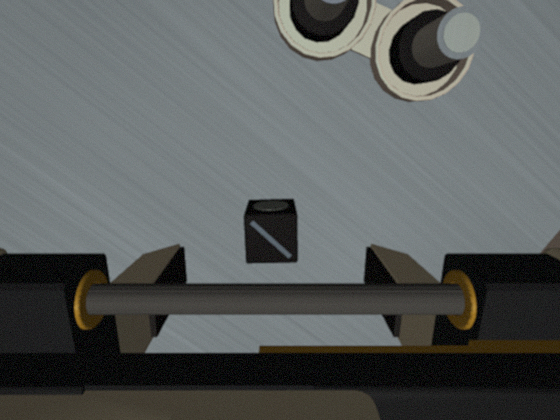

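The cube is square between the fingers, top at (271,238). Its window faces the camera, so the pads will take the plain sides. Both eyepieces stand upright in their wells.

```bash
python3 -m inch '{"translation":[[2,12,-2],[2,26,-2],[2,40,-2],[2,52,-2],[2,60,-2],[2,65,-2],[2,67,-2],[2,67,-2],[2,67,-2],[2,67,-2]],"rot":[[0,0,0],[0,0,0],[0,0,0],[0,0,0],[0,0,0],[0,0,0],[0,0,0],[0,0,0],[0,0,0],[0,0,0]],"hand":[-1,-1,-1,-1,-1,-0.5,0,0.1,0.3,0.5]}'
python3 -m inch '{"translation":[[0,0,0],[0,0,0],[0,0,0],[0,0,0],[0,0,0],[0,0,0],[0,0,0],[0,0,0],[0,0,0],[0,0,0]],"rot":[[0,0,0],[0,0,0],[0,0,0],[0,0,0],[0,0,0],[0,0,0],[0,0,0],[0,0,0],[0,0,0],[0,0,0]],"hand":[1,1,1,1,1,1,1,1,1,1]}' 25
python3 - <<'E'
from h import *
go([.5921,-.2157,.12],-82)
E
```

```text
time: 33.88
position: [0.4521, -0.0126, 0.0155]
eef_rot: [-0.234, 0.234, -0.667, 0.667]
ft_force: [0.6, 0.9, 0.0]
finger_gap: 0.0628
time: 34.72
position: [0.4517, -0.0126, 0.0151]
eef_rot: [-0.234, 0.234, -0.667, 0.667]
ft_force: [-1.9, 0.4, 4.7]
finger_gap: 0.0335
shift [  17.2 -104.8  246.3] turn [-0.  30.7 -0. ]
```

```bash
python3 -m inch '{"translation":[[0,-6,0],[0,-16,0],[0,-36,0],[0,-66,0],[2,-90,20],[4,-105,50],[6,-105,85],[8,-105,120],[11,-105,155],[13,-105,190]],"rot":[[0,0,0],[0,0,0],[0,0,0],[0,0,0],[0,0,0],[0,5,0],[0,10,0],[0,15,0],[0,20,0],[0,25,0]],"hand":[1,1,1,1,1,1,1,1,1,1]}'
python3 - <<'E'
from h import *
go([.5921,-.2157,.12],-82)
E
```

```text
time: 35.55
position: [0.5606, -0.1708, 0.121]
eef_rot: [-0.083, 0.082, -0.702, 0.702]
ft_force: [0.0, 0.7, -0.7]
finger_gap: 0.0338
shift [-20.2   1.   51. ] turn [-0.   5.4 -0. ]
```

```bash
python3 -m inch '{"translation":[[-10,0,25],[-17,0,42],[-20,0,51],[-20,0,51],[-20,0,51],[-20,10,51],[-20,25,51],[-20,40,51],[-20,52,51],[-20,60,51]],"rot":[[0,3,0],[0,5,0],[0,5,0],[0,5,0],[0,5,0],[0,5,0],[0,5,0],[0,5,0],[0,5,0],[0,5,0]],"hand":[1,1,1,1,1,1,1,1,1,1]}'
python3 -m inch '{"translation":[[0,3,0],[0,6,0],[0,9,0],[0,12,0],[0,12,0],[0,12,0],[0,12,0],[0,12,0],[0,12,0],[0,12,0]],"rot":[[0,0,0],[0,0,0],[0,0,0],[0,0,0],[0,0,0],[0,0,0],[0,0,0],[0,0,0],[0,0,0],[0,0,0]],"hand":[1,1,1,1,1,1,1,1,1,1]}'
python3 - <<'E'
from h import *
go([.5921,-.2157,.0181],-82)
c=arm.camera_params("wrist");p,d=arm.capture("wrist"); cv2.imwrite("pics/w7.png",p[:,:,::-1])
E
```

```text
time: 36.38
position: [0.5901, -0.2122, 0.0581]
eef_rot: [0.053, -0.055, 0.706, -0.704]
ft_force: [1.0, 0.3, -0.6]
finger_gap: 0.0343
time: 37.22
position: [0.5917, -0.214, 0.0482]
eef_rot: [-0.053, 0.053, -0.705, 0.705]
ft_force: [-0.1, 0.1, -0.7]
finger_gap: 0.034
shift [-0.1 30.1  1.7] turn [-0.   0.7 -0. ]
```

View pics/w7.png

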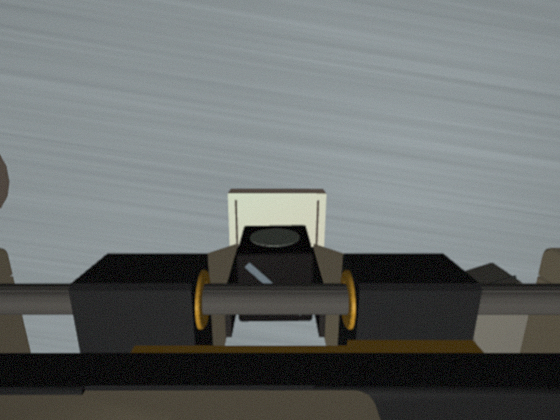

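The cube is square to its tray and centred over it (tray edges at x 229 to 325, cube at x 275). I'll lower it slowly.

```bash
python3 -m inch '{"translation":[[0,5,1],[0,10,1.5],[0,14,1.5],[0,18,1.5],[0,21,1.5],[0,23,1.5],[0,24,1.5],[0,24,1.5],[0,24,1.5],[0,24,1.5]],"rot":[[0,0.5,0],[0,0.5,0],[0,0.5,0],[0,0.5,0],[0,0.5,0],[0,0.5,0],[0,0.5,0],[0,0.5,0],[0,0.5,0],[0,0.5,0]],"hand":[1,1,1,1,1,1,1,1,1,1]}'
python3 -c "
from h import *
go([.5921,-.2157,.0181],-82)"
```

```text
time: 38.1
position: [0.592, -0.2154, 0.0242]
eef_rot: [-0.05, 0.05, -0.705, 0.705]
ft_force: [-0.5, -0.2, -0.9]
finger_gap: 0.0339
shift [-0.   6.1  0.3] turn [-0.   0.2 -0. ]
```

```bash
python3 -m inch '{"translation":[[0,1,0],[0,2,0],[0,3,0],[0,4,0],[0,4.7,0],[0,5.3,0],[0,5.8,0],[0,6.2,0],[0,6.2,0],[0,6.2,0]],"rot":[[0,0,0],[0,0,0],[0,0,0],[0,0,0],[0,0,0],[0,0,0],[0,0,0],[0,0,0],[0,0,0],[0,0,0]],"hand":[1,1,1,1,1,1,1,1,1,1]}'
```

```text
time: 38.93
position: [0.5918, -0.2154, 0.0182]
eef_rot: [-0.05, 0.05, -0.705, 0.705]
ft_force: [-1.7, 0.1, 4.4]
finger_gap: 0.0338
```

Contact with the floor is felt, so I'll release, retreat up and back, then check.

```bash
python3 -m inch '{"translation":[[0,0,0],[0,0,0],[0,0,0],[0,0,0],[0,0,0],[0,0,0],[0,0,0],[0,-12,0],[0,-35,0],[0,-70,0]],"rot":[[0,0,0],[0,0,0],[0,0,0],[0,0,0],[0,0,0],[0,0,0],[0,0,0],[0,0,0],[0,0,0],[0,0,0]],"hand":[0.25,0.2,0,-0.2,-0.4,-0.6,-0.8,-1,-1,-1]}'
python3 -m inch '{"translation":[[0,-35,0],[0,-65,20],[0,-90,55],[0,-100,90],[0,-100,125],[0,-100,160],[0,-100,190],[0,-100,200],[0,-100,200],[0,-100,200]],"rot":[[0,0,0],[0,0,0],[0,0,0],[0,0,0],[0,0,0],[0,0,0],[0,0,0],[0,0,0],[0,0,0],[0,0,0]],"hand":[-1,-1,-1,-1,-1,-1,-1,-1,-1,-1]}'
python3 - <<'E'
from h import *
p,d=arm.capture("top"); c=arm.camera_params("top"); P=cloud(c,d); cv2.imwrite("pics/top1.png",cv2.resize(p[120:280,110:450,::-1],None,fx=2.3,fy=2.3))
p2,_=arm.capture("scene"); cv2.imwrite("pics/scene1.png",cv2.resize(p2[140:300,130:450,::-1],None,fx=2.4,fy=2.4))
for n in [(.6207,.2142),(.6257,.1643)]: comp(P,n,.03,.08,.025)
for n in [(.581,.05),(.601,-.015)]: comp(P,n,.035,.08,.04)
comp(P,(.592,-.2157),.03,.08,.04); comp(P,(.69,.107),.045,.08,.03); comp(P,(.548,-.365),.02,.05,.06)
E
```

```text
time: 39.77
position: [0.5892, -0.2146, 0.0861]
eef_rot: [0.048, -0.052, 0.706, -0.704]
ft_force: [0.2, -0.3, -0.4]
finger_gap: 0.0854
time: 40.6
position: [0.62, -0.4128, 0.1879]
eef_rot: [0.05, -0.05, 0.706, -0.705]
ft_force: [0.8, 0.9, 0.0]
finger_gap: 0.0919
0.0669 [622.7 214.3] [17.9 17.6] 61.2 66
0.0507 [624.  164.5] [17.8 18.1] 87.7 62
0.0587 [579.3  50.2] [22.  22.5] 89.6 95
0.0579 [601.2 -14.7] [21.8 22.6] 89.9 97
0.0462 [ 591.2 -216.3] [34.3 34.4] 8.7 240
0.0604 [691.4 107.9] [11.6 13.9] 89.8 33
0.0334 [ 548.2 -364.8] [84.  38.3] 30.7 577
```

View pics/top1.png

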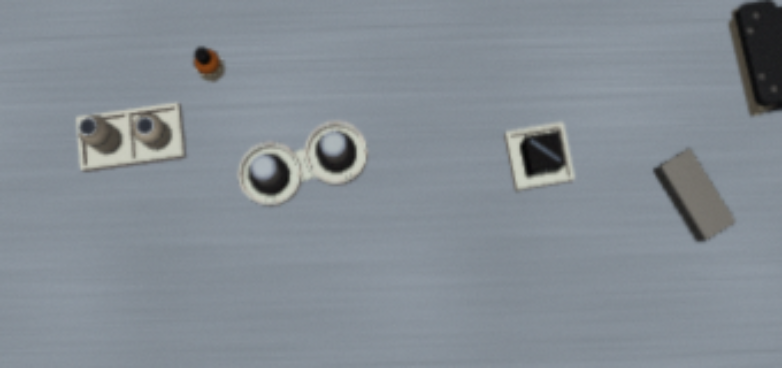

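View pics/scene1.png

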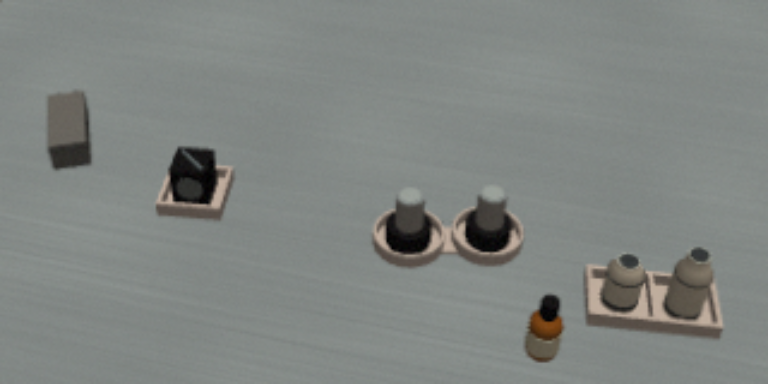

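Both views show all five optics upright in their trays. The bottle at (207,62) and the slide box at (697,195) in the top crop have not moved.

```bash
python3 -c "
from plant import arm
print(arm.close_job())"
```

```text
the job is handed in; nothing more can be done
None
```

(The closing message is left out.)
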